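Run-down check of a spindle faceplate

TASK

Check that the spindle runs freely: with a fingertip, flick the faceplate by its upright drive pin so that it spins briskly, and let it run untouched for at least three seconds. Then brake it with a fingertip so that it stops with the drive pin straight across from the small park plate on the stand, within that plate's width, and finish still pressing a finger on the faceplate to hold it there. Grip nothing (never take the pin between the fingers) and leave the loose things round it where they lie.

Things in the scene. Friction and masses are not known exactly. Their poses are not given: they have to be found in the camera images.
- stand: Grey spindle stand, fixed to the bench: foot plate 170x150 mm, bearing housing, and on its +x side a bracket with the park plate: aluminium, 36 mm wide (stand y -18 to +18 mm), just outside the disc's rim, 98 to 123 mm from the axis, top 68 mm above the bench. Origin on the spindle axis at bench height; x points from the axis to the park plate, z up.
- faceplate: Steel disc, 180 mm in diameter, 18 mm thick, turning level and endlessly, either way, on the stand's spindle. Almost no friction: once flicked, its speed halves in 4 to 6 s. A press of a few newtons on its top stops it almost at once; the sprung spindle then gives: down 4 mm at about 9 N, 8 mm at most. Origin on the axis at its underside, 48 mm above the bench; x points to the drive pin, z up.
- face_centre (a point): Point on the spindle axis level with the faceplate's flat top face, 66 mm above the bench. A hub boss 32 mm in diameter stands 9 mm above the face here; from the boss out to 60 mm from the axis the face is flat and free (the four dark radial slots are level with it).
- drive_pin (a point): Top centre of the drive pin, the one upright round pin on the faceplate: 14 mm in diameter, with a collar 20 mm in diameter and 3 mm high at its foot, 72 mm from the spindle axis, its top 26 mm above the face (92 mm above the bench). Parked: its axis on the park plate's side, less than 18 mm sideways from the stand's x axis.
- bushing_1: Loose brass-coloured bushing, 32 mm in diameter, 28 mm high, beside the stand; origin under its centre. To be left alone.
- bolt_1: Loose hex bolt, 69 mm long, lying beside the stand; origin under its centre. To be left alone.
- angle_bracket: Loose aluminium angle, 40x60x50 mm, on the left of the bench; origin under its centre. To be left alone.
- wood_block: Loose beech block, 62x130x42 mm, lying beside the stand; origin under its centre. To be left alone.

How it is judged:
By the outcome, as a careful person would: the job done as asked, in the order asked, and still so for the second after the job is handed in, while the arm keeps its last pose, push and grip.
It also fails if it takes over 61 s, if anything falls off the work surface, if the arm or the gripper's body presses on something with over 40 N, if the wrist force passes 120 N, or if a joint passes its speed limit or range.

ROBOT

A 7-joint arm with a two-finger parallel gripper is mounted at the origin on a cart in front of the work surface, level with it; the furniture and walls round the work are solid. World frame = base frame: x ahead of the robot, y to its left, z up, the work surface at z = 0. Lengths are in m, angles in rad, forces in N, time in s.
With the tool pointing down it reaches from about 0.4 to 0.875 m from the base axis. Payload 19.3 kg.
Tool frame: the origin (TCP) lies on the centre line of the jaws, within the pads' length; the fingertips stand 25 mm ahead of it and the grasp point (between the pads) lies 6 mm ahead of it (tips_ahead is the distance from the TCP to the fingertips, in m); z points along the fingers, y is the direction in which the jaws open and shut (so a half turn about z gives the same grasp; the last joint's range is limited). The gripper opens to 85 mm and grips with 20 to 120 N. Pads are 22 mm wide; open, the fingers measure 114 mm over their backs; the gripper's body (76 mm by 85 mm) begins 54 mm behind the grasp point. The pads swing forward as they close: fully open they stand 13 mm farther back than shut.
Start: joints at [1.062, 0.521, -0.036, 1.599, 0.021, 1.021, -0.113], TCP at [0.266, -0.566, 0.228] pointing down, gripper open.
Joint ranges: [-2.91, 2.91], [-0.3, 2.13], [-1.5, 1.42], [0.17, 2.43], [-1.26, 4.41], [0.16, 1.93], [-2.52, 2.52]. Speed limits (rad/s): [1.89, 1.89, 2.39, 2.39, 3.01, 3.01, 3.01].

INTERFACE

Orientations are given as [roll, pitch, yaw] about the fixed x, y, z axes, in that order (R = Rz(yaw) Ry(pitch) Rx(roll)).
In Python, from workcell import observe, grab_frame, job_done, outline_of, tips_ahead gives the robot as it stands. The module is installed in compiled form; this text tells all that it offers.
- The arm moves only by the tool move_arm, never from a script. Its argument "motion" is a list of rows, each a list of 2 entries, a list of its own where there are three numbers: the shift along the world's x, y, z in mm, then the turn, a rotation vector about the world's x, y, z in rad. A call has 1 to 12 rows; each row is the pose to reach, as a shift and turn from the pose commanded when the call began; what a row does not reach only later rows make up. A row lasts 1/8 s, in which the tool goes at most 62.5 mm and 10.7 degrees, less where a joint would pass 70% of its speed; a pose out of reach is approached as far as the arm can. A call with a gripper value outside its range is refused whole. "jaw" is the finger opening in mm, from 0 to 85.4, set as the call begins (left out, the last holds). The fingers move at their own pace and stop on an object; "grip_force" is the grip in N (left out, the last holds). Time passes only in rows, so rows that repeat a pose let the fingers close. It gives the time, the measured TCP pose, the force and the opening at its end, in the units of the state.
- observe(): the state, without advancing time (a new reading comes with each control period).
- grab_frame(name): name is "scene" or "top"; returns a dict with "frame" (400x640x3 uint8, red, green, blue), "fx", "fy", "cx", "cy" (pixels), "dist" ([k1, k2, p1, p2, k3] as OpenCV has them; the pictures are not rectified), "T" (4x4, takes a point from camera to world coordinates). Camera axes: x right, y down, z forward; pixel columns grow to the right and rows downward; lengths in m; the calibration is good to about 2 mm. A picture is of the moment at which its call begins. There is no depth.
- job_done(): hands the job in, once; it reports no verdict.
Trained networks look in the newest picture that a camera, given by its name, has taken for a name from the list of things; names that differ only in an ending like _2 or _b are one class to them, and where a whole thing is asked for, a point or a joint stands for the part that bears it (a point fixed in the world has none). Each returns a list of dicts, best first, with "score" (0 to 1); they miss things now and then, are a little off and sometimes report something else, mostly with a low value. They report only what shows in the picture. A call takes as long as a camera call.
- outline_of(label, camera): "pixels" (400x640 bool, what is visible of it) and "pixel" ([column, row] in pixels, amid what is visible of it).
The state is a dict: "clock": time; "qpos": joint angles; "qd": joint speeds; "joint_efforts": joint torques, N m; "position": TCP position; "tool_rot": TCP orientation; "force": force on the tool from outside, world axes, zero at the start; "moment": the same for the moment, N m; "grip_width": finger opening in m.
Only numpy, scipy, OpenCV 4.12 (cv2) and the standard library are available. Lean on these libraries where they do the work, as an engineer would, in place of code of your own. Each camera call takes 0.05 s, during which the arm holds its last target.

## Working session

There is one attempt and no reset: what is moved stays moved. The work goes in short steps, Python scripts to look and compute and a tool call to move; the robot and the scene stay as the last step left them, time stands still between calls to the robot, and variables do not carry over. Pictures are saved under pics/ and viewed, and the job is handed in when it is done.

Besides the shell and the picture viewer there is one more tool, called by a JSON object that holds its "fn" and its "kwargs", one argument or row to a line. move_arm: Moves the arm, as the interface text tells. Its arguments: {"type":"object","properties":{"motion":{"type":"array"},"jaw":{"type":"number"},"grip_force":{"type":"number"}},"required":["motion"]}

```bash
mkdir -p pics; cat > h.py <<'E'
import numpy as np,cv2
from workcell import *
def shot(cam,fn):
    f=grab_frame(cam); cv2.imwrite('pics/'+fn,f['frame'][:,:,::-1]); return f
def ray(f,px):
    K=np.array([[f['fx'],0,f['cx']],[0,f['fy'],f['cy']],[0,0,1]])
    u=cv2.undistortPoints(np.array([[px]],float),K,np.array(f['dist'],float))[0,0]
    T=np.array(f['T']); return T[:3,3],T[:3,:3]@np.array([u[0],u[1],1.])
def atz(f,px,z):
    o,d=ray(f,px); return o+d*(z-o[2])/d[2]
def proj(f,p):
    T=np.array(f['T']);K=np.array([[f['fx'],0,f['cx']],[0,f['fy'],f['cy']],[0,0,1]])
    q=np.linalg.inv(T)@np.append(p,1)
    return cv2.projectPoints(q[None,:3],np.zeros(3),np.zeros(3),K,np.array(f['dist'],float))[0][0,0]
E
python3 - <<'E'
from h import *
s=observe();print(s)
for c in('scene','top'):
    f=shot(c,c+'0.png'); print(c,np.round(f['T'],3).tolist(),f['fx'])
    for l,z in(('stand',0.0),('faceplate',.066),('face_centre',.066),('drive_pin',.092),('bushing_1',.014),('bolt_1',.008),('angle_bracket',.02),('wood_block',.042)):
        for r in outline_of(l,c)[:2]: print(l,round(r['score'],2),r['pixel'],r['pixels'].sum(),np.round(atz(f,r['pixel'],z),3))
E
```

```text
{'clock': 0.0, 'qpos': array([ 1.06184763,  0.52199846, -0.03630822,  1.59998201,  0.02119963,
        1.0210737 , -0.11278973]), 'qd': array([ 3.67662941e-05,  4.89105977e-04, -1.52412431e-03,  2.08592604e-03,
       -5.29762350e-05, -1.78807859e-04,  1.13434779e-04]), 'joint_efforts': array([-5.32957856e-04, -9.27073431e+01,  1.97980665e+00, -3.69916499e+01,
        1.77816855e-02,  8.29364522e-03,  1.58569155e-04]), 'position': array([ 0.26532668, -0.56553297,  0.22774494]), 'tool_rot': array([-3.14051936e+00,  8.45358029e-05,  4.38731748e-01]), 'force': array([ 0.13534854, -0.00347446, -0.24286262]), 'moment': array([ 0.00844147, -0.03911147, -0.02008168]), 'grip_width': 0.08500600916982516}
scene [[-0.804, -0.394, 0.445, -0.041], [-0.594, 0.505, -0.627, 1.059], [0.023, -0.768, -0.64, 0.997], [0.0, 0.0, 0.0, 1.0]] 460.7617566888668
stand 0.95 [363.3, 199.7] 2496 [0.537 0.027 0.   ]
face_centre 0.89 [363.5, 192.0] 1786 [0.519 0.063 0.066]
drive_pin 0.6 [364.4, 193.1] 1749 [0.498 0.093 0.092]
bushing_1 0.5 [319.9, 206.8] 91 [0.62  0.158 0.014]
bolt_1 0.57 [413.9, 210.5] 69 [ 0.373 -0.021  0.008]
angle_bracket 0.85 [292.8, 323.0] 374 [0.407 0.553 0.02 ]
wood_block 0.71 [399.0, 173.8] 601 [ 0.49  -0.122  0.042]
top [[-0.001, -0.984, 0.181, 0.341], [-1.0, 0.001, -0.001, 0.154], [0.001, -0.181, -0.984, 1.441], [0.0, 0.0, 0.0, 1.0]] 463.80693176056747
stand 0.58 [358.8, 227.7] 3128 [0.531 0.035 0.   ]
stand 0.36 [380.7, 279.7] 83 [ 0.37  -0.029  0.   ]
faceplate 0.89 [355.6, 229.2] 2827 [0.518 0.051 0.066]
face_centre 0.68 [353.5, 226.4] 2758 [0.526 0.057 0.066]
drive_pin 0.64 [355.8, 227.4] 2821 [0.52  0.052 0.092]
bushing_1 0.52 [318.2, 197.4] 89 [0.625 0.162 0.014]
bolt_1 0.69 [416.1, 234.7] 996 [ 0.508 -0.141  0.008]
bolt_1 0.59 [383.3, 282.5] 67 [ 0.362 -0.036  0.008]
angle_bracket 0.61 [194.3, 266.1] 272 [0.412 0.538 0.02 ]
wood_block 0.7 [415.7, 234.7] 953 [ 0.504 -0.133  0.042]
```

```bash
python3 - <<'E'
import cv2
a=cv2.imread('pics/top0.png')[150:310,270:460];cv2.imwrite('pics/top0c.png',cv2.resize(a,None,fx=4,fy=3.7,interpolation=cv2.INTER_CUBIC)[:600])
a=cv2.imread('pics/scene0.png')[120:260,280:460];cv2.imwrite('pics/scene0c.png',cv2.resize(a,None,fx=4,fy=4,interpolation=cv2.INTER_CUBIC))
E
```

```text
(no output)
```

View pics/top0c.png

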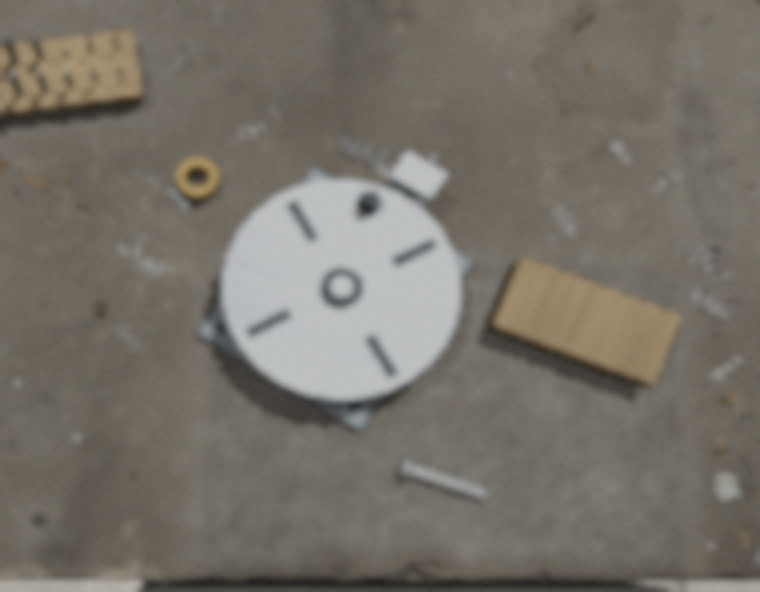

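View pics/scene0c.png

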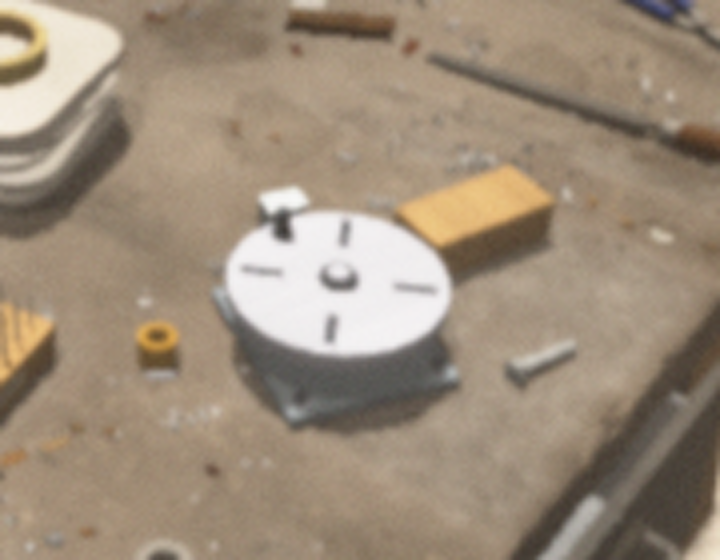

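View pics/top0.png

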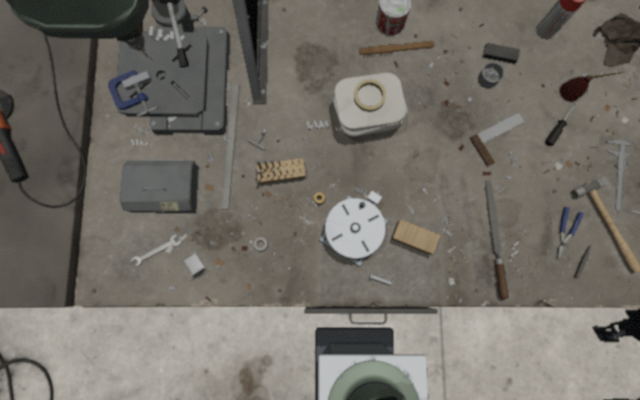

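```bash
python3 - <<'E'
from h import *
for c in('top','scene'):
    f=grab_frame(c); r=outline_of('faceplate',c) or outline_of('face_centre',c)
    m=r[0]['pixels']; 
    g=f['frame'].min(2); n=((g>150)&cv2.dilate(m.astype(np.uint8),np.ones((5,5))).astype(bool)).astype(np.uint8)
    n=cv2.morphologyEx(n,cv2.MORPH_OPEN,np.ones((5,5)))
    cs=max(cv2.findContours(n,0,cv2.CHAIN_APPROX_NONE)[0],key=cv2.contourArea)
    h=cv2.convexHull(cs)[:,0]
    P=np.array([atz(f,p,.066)[:2] for p in h.astype(float)])
    A=np.c_[2*P,np.ones(len(P))]; s=np.linalg.lstsq(A,(P**2).sum(1),rcond=None)[0]
    R=np.sqrt(s[2]+s[:2]@s[:2]); print(c,s[:2],R, (np.hypot(*(P-s[:2]).T)-R).std())
    print([int(g[y,x]) for x,y in h[:3]])
f=grab_frame('top')
print('boss',atz(f,(355.25,227.8),.075),'pin',atz(f,(363,204.9),.092),'plate',atz(f,(375,197.3),.068))
f=grab_frame('scene')
print('boss',atz(f,(280+339/4,120+270/4),.075),'pin',atz(f,(280+282/4,120+211/4),.092),'plate',atz(f,(280+285/4,120+201/4),.068))
E
```

```text
top [0.52385062 0.05230778] 0.08907887277582535 0.0006349092871772358
[155, 163, 152]
scene [0.52507209 0.05140767] 0.09204290231081311 0.0011351629315367122
[158, 162, 163]
boss [0.52065385 0.0521798  0.075     ] pin [0.58659804 0.02954154 0.092     ] plate [ 0.61423981 -0.00927465  0.068     ]
boss [0.52235921 0.05087352 0.075     ] pin [0.5902406  0.03352425 0.092     ] plate [ 0.61282383 -0.00684334  0.068     ]
```

```bash
python3 - <<'E'
from workcell import *
print(tips_ahead, tips_ahead() if callable(tips_ahead) else '', observe()['clock'])
E
```

```text
0.025  1.2
```

{"fn": "move_arm", "kwargs": {
  "motion": [
    [[20, 40, 0], [0, 0, 0]],
    [[50, 90, 0], [0, 0, 0]],
    [[80, 140, 0], [0, 0, 0]],
    [[110, 190, 0], [0, 0, 0]],
    [[140, 240, 0], [0, 0, 0]],
    [[170, 290, 0], [0, 0, 0]],
    [[200, 340, 0], [0, 0, 0]],
    [[230, 395, 0], [0, 0, 0]],
    [[255, 450, 0], [0, 0, 0]],
    [[280, 500, 0], [0, 0, 0]],
    [[300, 545, 0], [0, 0, 0]],
    [[304, 560, 0], [0, 0, 0]]
  ],
  "jaw": 0
}}

```text
clock: 2.7
position: [0.5702, -0.0025, 0.2281]
tool_rot: [-3.141, -0.001, 0.442]
force: [-0.5, -0.3, 0.1]
grip_width: 0.0
```

{"fn": "move_arm", "kwargs": {
  "motion": [
    [[2, -2, -50], [0, 0, 0]],
    [[2, -2, -95], [0, 0, 0]],
    [[2, -2, -112], [0, 0, 0]],
    [[2, -2, -112], [0, 0, 0]]
  ]
}}

```text
clock: 3.2
position: [0.5713, -0.0082, 0.1162]
tool_rot: [-3.141, 0.001, 0.438]
force: [-1.1, 0.1, 0.9]
grip_width: 0.0002
```

```bash
python3 - <<'E'
from h import *
s=observe();print(s['position'],s['force'],s['clock'])
f=shot('scene','s1.png')
for z in(.025,): print('tip proj',proj(f,s['position']-[0,0,z]))
a=cv2.imread('pics/s1.png')[100:260,260:460];cv2.imwrite('pics/s1c.png',cv2.resize(a,None,fx=3.7,fy=3.7,interpolation=cv2.INTER_CUBIC))
E
```

```text
[ 0.57131615 -0.00819221  0.11620357] [-1.07277132  0.05437284  0.88328692] 3.2
tip proj [362.31329558 169.0801805 ]
```

View pics/s1c.png

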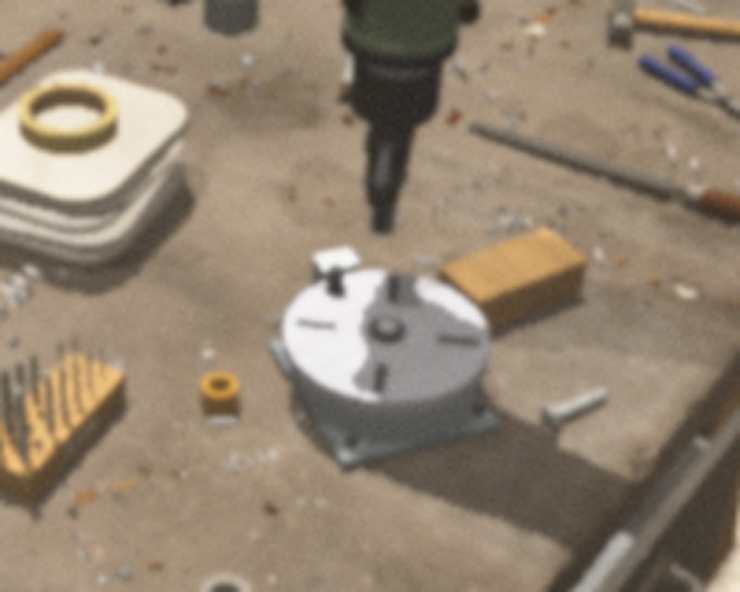

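```bash
python3 - <<'E'
from h import *
f=shot('scene','s2.png');s=observe();print(s['position'],s['clock'])
a=cv2.imread('pics/s2.png')
a=cv2.resize(a[110:210,320:420],None,fx=6,fy=6,interpolation=cv2.INTER_CUBIC)
for dz,c in((0,(0,255,0)),(.012,(255,0,255)),(.025,(0,0,255)),):
    u=proj(f,s['position']-[0,0,dz]);print(dz,u)
    cv2.drawMarker(a,(int((u[0]-320)*6),int((u[1]-110)*6)),c,0,14,1)
c=np.array([.5235,.0517]);
for p in([.5235,.0517,.075],[.592,.0307,.092],[.592,.0307,.066],[.614,-.0085,.068]):
    u=proj(f,np.array(p));cv2.drawMarker(a,(int((u[0]-320)*6),int((u[1]-110)*6)),(0,255,255),0,14,1)
cv2.imwrite('pics/s2c.png',a)
E
```

```text
[ 0.57234075 -0.0079634   0.11779353] 3.3
0 [362.61136427 162.45127404]
0.012 [362.34054638 165.42409303]
0.025 [362.05026303 168.61072409]
```

View pics/s2c.png

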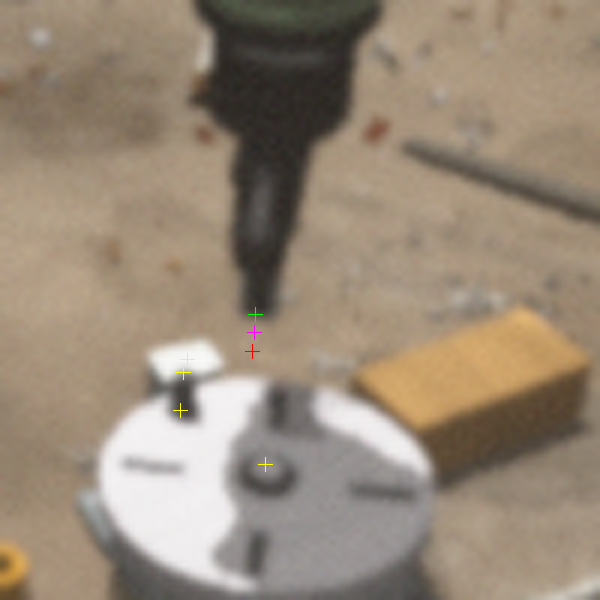

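```bash
python3 - <<'E'
from h import *
a=cv2.imread('pics/s2.png').astype(int);b=cv2.imread('pics/scene0.png').astype(int)
d=np.abs(a-b).max(2).clip(0,120)*2
c=cv2.resize(d[110:210,320:420].astype(np.uint8),None,fx=6,fy=6,interpolation=cv2.INTER_NEAREST)
cv2.imwrite('pics/d2.png',c)
f=shot('top','t2.png'); s=observe(); print(s['position'])
a=cv2.imread('pics/t2.png');a=cv2.resize(a[160:300,290:450],None,fx=4,fy=4,interpolation=cv2.INTER_CUBIC)
for dz,cc in((0,(0,255,0)),(.025,(0,0,255))):
    u=proj(f,s['position']-[0,0,dz]);print(u)
    cv2.drawMarker(a,(int((u[0]-290)*4),int((u[1]-160)*4)),cc,0,14,1)
cv2.imwrite('pics/t2c.png',a)
E
```

```text
[ 0.57243342 -0.00792703  0.11796117]
[376.82877794 208.09096425]
[375.8256736  209.55288312]
```

View pics/d2.png

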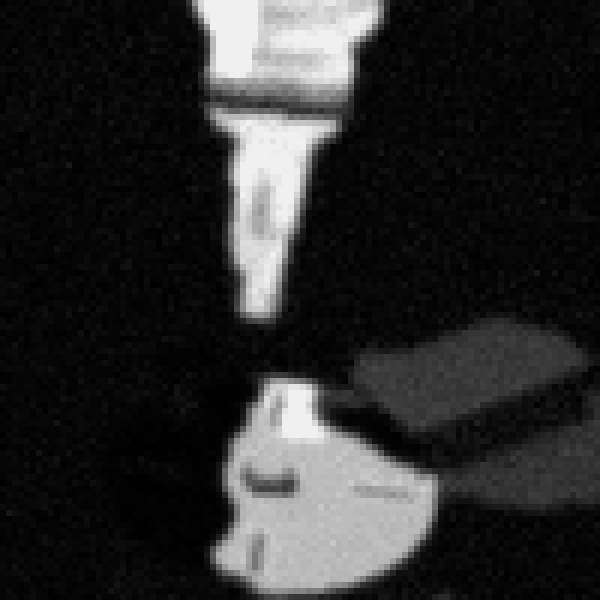

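View pics/t2c.png

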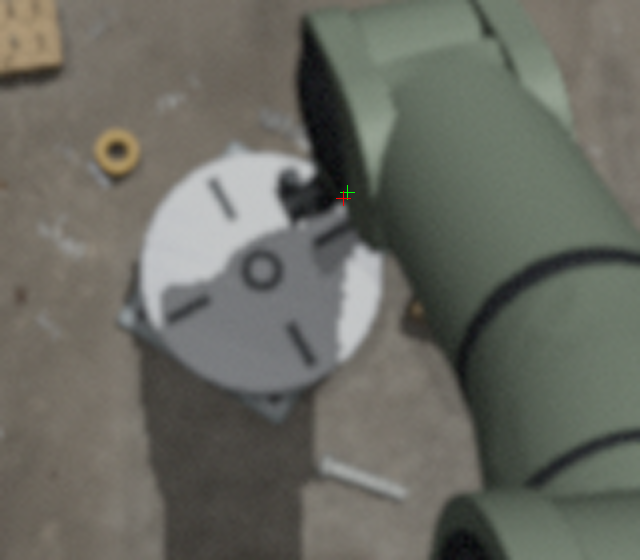

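{"fn": "move_arm", "kwargs": {
  "motion": [
    [[0, 0, -10], [0, 0, 0]],
    [[0, 0, -16], [0, 0, 0]],
    [[0, 0, -16], [0, 0, 0]]
  ]
}}

```text
clock: 3.72
position: [0.5712, -0.0078, 0.0998]
tool_rot: [-3.141, 0.001, 0.439]
force: [-0.2, -0.6, -0.0]
grip_width: 0.0003
```

```bash
python3 - <<'E'
from h import *
f=shot('scene','s3.png');s=observe();print(s['position'],s['force'],s['clock'],s['grip_width'])
a=cv2.imread('pics/s3.png')
b=cv2.imread('pics/scene0.png').astype(int)
d=np.abs(a.astype(int)-b).max(2); 
a=cv2.resize(a[130:200,325:400],None,fx=8,fy=8,interpolation=cv2.INTER_CUBIC)
for dz,c in((0,(0,255,0)),(.012,(255,0,255)),(.025,(0,0,255)),):
    u=proj(f,s['position']-[0,0,dz]);print(dz,u)
    cv2.drawMarker(a,(int((u[0]-325)*8),int((u[1]-130)*8)),c,0,14,1)
print(d[155:180,355:370])
cv2.imwrite('pics/s3c.png',a)
E
```

```text
[ 0.57141639 -0.00777036  0.10010058] [-0.54137304  0.99179694  0.91778292] 3.775 -3.271480827677258e-05
0 [362.41713927 166.9545661 ]
0.012 [362.14923949 169.8835689 ]
0.025 [361.86206186 173.02347289]
[[  3   7  19  56  96 105  96  97 107 116 117 113  77  30   9]
 [  1   5  21  50  94 103 108 110 111 129 124 109  66  25   5]
 [  2   5  17  53  90 106 114 117 116 125 122  98  58  20   9]
 [  2   6  13  47  85 104 117 119 108 117 115  97  45  14   6]
 [  1   2  10  38  69  95 109 115 108 105 104  70  30  13   2]
 [  8   5   8  14  42  80 103 115 109  98  88  55  21   9   6]
 [  3   4   6   6  37  72 105 113 112 101  80  47  19   3   3]
 [  3   3   2   8  35  71 101 112 109  98  74  40  12   8   3]
 [  3   1   5  10  38  74 104 116 114  97  69  43  20   5   2]
 [  7   3   4  15  39  76 107 113 111 101  73  36  11   3   3]
 [  2   3   3  12  41  79 105 111 108 102  63  32  14   3   4]
 [  1   3   4  14  33  58  82  92  96  79  48  22   7  11   6]
 [  1   0   2   7  19  28  44  58  59  49  29  12   7   4   5]
 [  3   3   2   3   6  10  18  23  19  20  10   7   5   3   6]
 [  1   4   5   7   5   2   4   6   7   5   1   2   3   7   5]
 [  0   4   4   3   2   1   6   4   5   4   5   2   7   2   2]
 [  3   7   2   1   3   5   1   6   5   8   8   8   2   6   1]
 [  3   3   5   4   2   1  10  12  26  35  35  31  25  21  20]
 [  2   2   5   0   2   2  10  26  53  77  88  75  77  71  65]
 [  2   1   1   0   1   2   8  38  78 111 110 105 108 113 115]
 [  2   1   1   2   1   5  15  54 101 124 112 100 107 128 126]
 [  1   2   1   1   2   8  35  78 114 132 102  75 103 131 128]
 [  1   2   2   1   4  15  55  92 115 127  97  80  99 128 129]
 [  1   0   1   1   8  37  75  96 111 121  95  88 113 131 131]
 [  1   1   2   2  10  49  83  95 105 111  92  91 118 127 128]]
```

View pics/s3c.png

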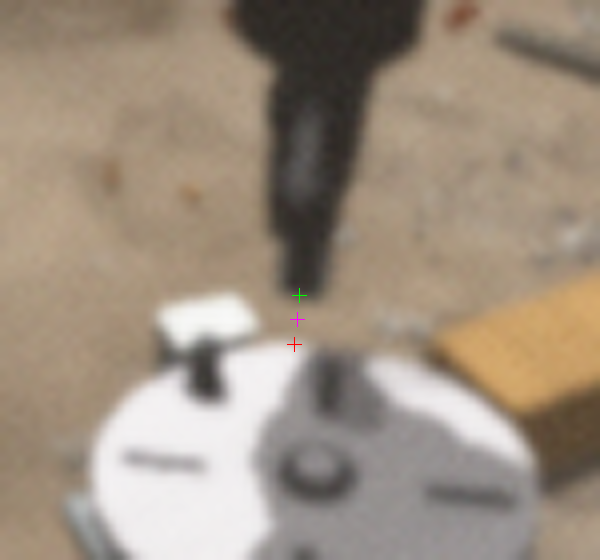

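```bash
python3 - <<'E'
from h import *
P=np.array([0.26532668, -0.56553297,  0.22774494])
yaw=.4387; y=np.array([np.sin(yaw),-np.cos(yaw),0])
for cam in('scene','top'):
    f=grab_frame(cam); a=cv2.imread(f'pics/{cam}0.png')
    for dz,c in((0,(0,255,0)),(.012,(255,0,255)),(.025,(0,0,255))):
      for sgn in(-1,1):
        u=proj(f,P-[0,0,dz]+sgn*.0425*y);print(cam,dz,u)
        if dz!=.012: cv2.drawMarker(a,(int(u[0]),int(u[1])),c,0,6,1)
    u=u.astype(int); x0=max(0,min(540,u[0]-60));y0=max(0,min(300,u[1]-60))
    cv2.imwrite(f'pics/i_{cam}.png',cv2.resize(a[y0:y0+100,x0:x0+100],None,fx=6,fy=6,interpolation=cv2.INTER_CUBIC))
E
```

```text
scene 0 [523.5546141  102.28576847]
scene 0 [520.55534309  91.24416568]
scene 0.012 [522.53701799 105.34489424]
scene 0.012 [519.59000993  94.23731057]
scene 0.025 [521.44555989 108.626278  ]
scene 0.025 [518.55421933  97.44911934]
top 0 [592.60841179 328.0692843 ]
top 0 [622.13209497 313.45947609]
top 0.012 [589.85666239 327.66993525]
top 0.012 [619.08662518 313.20692876]
top 0.025 [586.93841019 327.24660028]
top 0.025 [615.85687446 312.93931016]
```

View pics/i_scene.png

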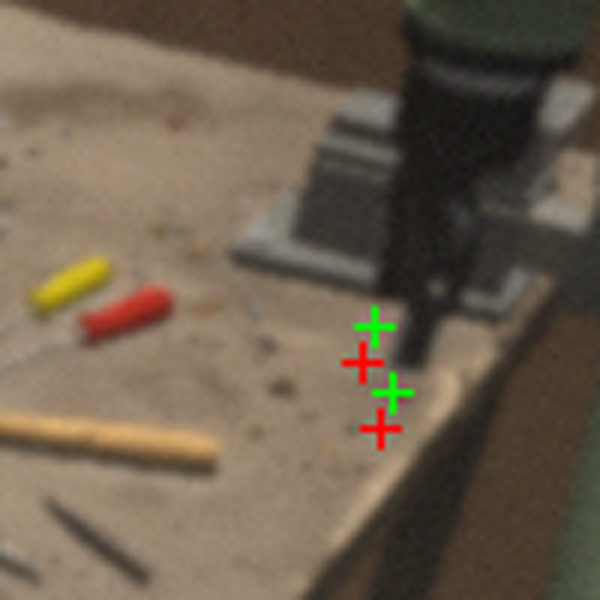

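View pics/i_top.png

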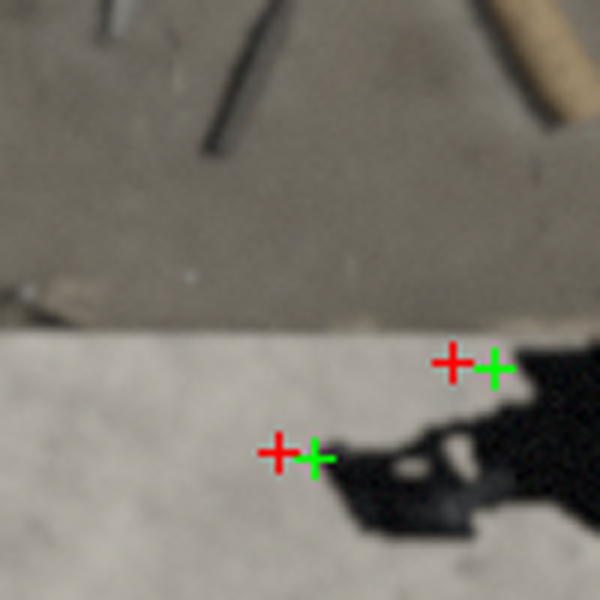

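```bash
python3 - <<'E'
from h import *
fs=grab_frame('scene');ft=shot('top','t3.png');s=observe();print(s['position'])
def tri(a,b):
    o1,d1=ray(fs,a);o2,d2=ray(ft,b);d1/=np.linalg.norm(d1);d2/=np.linalg.norm(d2)
    t=np.linalg.lstsq(np.c_[d1,-d2],o2-o1,rcond=None)[0];p=o1+t[0]*d1;q=o2+t[1]*d2
    return (p+q)/2,np.linalg.norm(p-q)
print(tri((526.3,97.8),(598.3,333.7)))
a=cv2.imread('pics/t3.png')
# scene candidate tip line intersect vertical axis
cv2.imwrite('pics/t3c.png',cv2.resize(a[180:240,335:400],None,fx=9,fy=9,interpolation=cv2.INTER_CUBIC))
for dz in (0,.025): print(proj(ft,s['position']-[0,0,dz]))
E
```

```text
[ 0.5715887  -0.00776408  0.10046595]
(array([ 0.23931003, -0.52602623,  0.24840532]), np.float64(0.007799222709318694))
[376.07390858 209.40349616]
[375.09661036 210.82409391]
```

View pics/t3c.png

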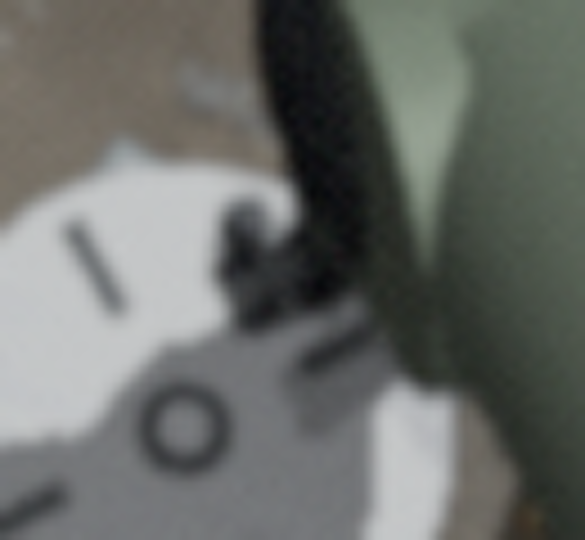

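{"fn": "move_arm", "kwargs": {
  "motion": [
    [[0, 0, -3], [0, 0, 0]],
    [[0, 0, -6], [0, 0, 0]],
    [[0, 0, -8], [0, 0, 0]],
    [[0, 0, -8], [0, 0, 0]]
  ]
}}

```text
clock: 4.47
position: [0.5714, -0.0078, 0.0921]
tool_rot: [-3.141, 0.0, 0.439]
force: [0.6, -0.7, -0.9]
grip_width: 0.0
```

```bash
python3 - <<'E'
from h import *
for i in range(3):
    f=shot('scene','s4.png');s=observe();print(s['position'],s['force'],s['moment'])
a=cv2.imread('pics/s4.png')
a=cv2.resize(a[130:200,325:400],None,fx=8,fy=8,interpolation=cv2.INTER_CUBIC)
cv2.imwrite('pics/s4c.png',a)
E
```

```text
[ 0.57147641 -0.0077823   0.09219661] [0.04831394 0.32121765 0.94690343] [-0.02116433 -0.05897346  0.00524774]
[ 0.57151425 -0.00776786  0.09228824] [ 0.42491015 -0.45698544 -1.09179172] [ 0.0640874   0.00943713 -0.01130628]
[ 0.57151795 -0.00778035  0.09233027] [-0.53510965  0.38307523  0.84884031] [ 0.01530144 -0.04060476  0.04675299]
```

View pics/s4c.png

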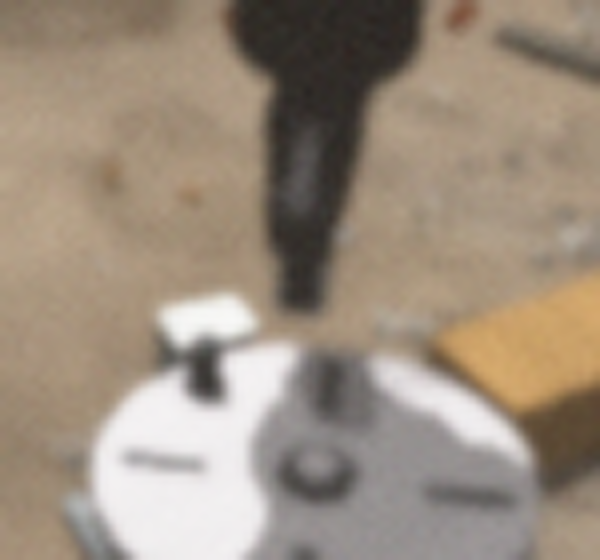

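{"fn": "move_arm", "kwargs": {
  "motion": [
    [[0, 0, -2], [0, 0, 0]],
    [[0, 0, -4], [0, 0, 0]],
    [[0, 0, -4], [0, 0, 0]]
  ]
}}

```text
clock: 5.0
position: [0.5714, -0.0078, 0.0881]
tool_rot: [-3.141, 0.0, 0.439]
force: [0.1, 0.4, 0.7]
grip_width: -0.0002
```

```bash
python3 - <<'E'
from h import *
s=observe();print(s['position'],s['force'],s['moment'])
E
```

```text
[ 0.5713599  -0.00779592  0.08806714] [0.11674914 0.36416332 0.71299086] [ 0.04042305 -0.03340639 -0.01822757]
```

{"fn": "move_arm", "kwargs": {
  "motion": [
    [[0, 0, -4], [0, 0, 0]],
    [[0, 0, -8], [0, 0, 0]],
    [[0, 0, -11], [0, 0, 0]],
    [[0, 0, -11], [0, 0, 0]]
  ]
}}

```text
clock: 5.5
position: [0.5713, -0.0078, 0.077]
tool_rot: [-3.141, 0.0, 0.439]
force: [-0.3, -1.2, -0.0]
grip_width: 0.0
```

```bash
python3 - <<'E'
from h import *
f=shot('scene','s5.png');s=observe();print(s['position'],s['force'],s['moment'])
a=cv2.imread('pics/s5.png')
a=cv2.resize(a[130:200,325:400],None,fx=8,fy=8,interpolation=cv2.INTER_CUBIC)
for dz in(0,.025):
    u=proj(f,s['position']-[0,0,dz])
    cv2.drawMarker(a,(int((u[0]-325)*8),int((u[1]-130)*8)),(0,255,0) if dz==0 else (0,0,255),0,14,1)
cv2.imwrite('pics/s5c.png',a)
E
```

```text
[ 0.57144759 -0.00777293  0.07718003] [-0.58463129  0.20129745 -0.60853511] [ 0.00668896 -0.01558757 -0.01977259]
```

View pics/s5c.png

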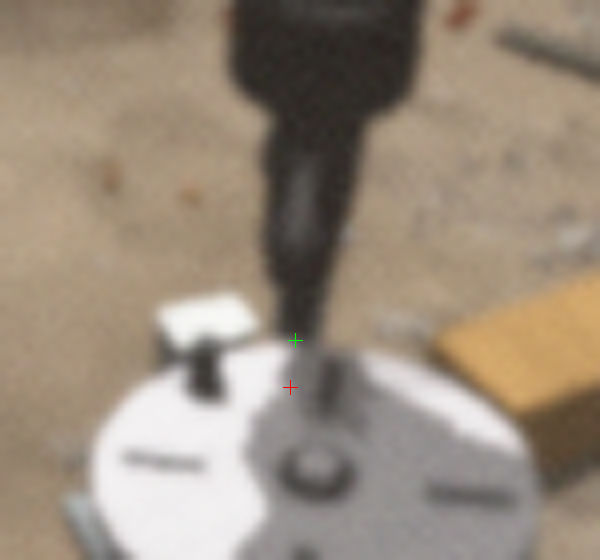

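{"fn": "move_arm", "kwargs": {
  "motion": [
    [[3, 7, -3], [0, 0, 0]],
    [[9, 14, -4], [0, 0, 0]],
    [[15, 23, -4], [0, 0, 0]],
    [[22, 39, -4], [0, 0, 0]],
    [[25, 65, -4], [0, 0, 0]],
    [[15, 96, -4], [0, 0, 0]],
    [[-11, 123, -3], [0, 0, 0]],
    [[-23, 138, 30], [0, 0, 0]],
    [[-25, 145, 75], [0, 0, 0]],
    [[-25, 145, 110], [0, 0, 0]],
    [[-25, 145, 120], [0, 0, 0]]
  ]
}}

```text
clock: 6.92
position: [0.5475, 0.1386, 0.1996]
tool_rot: [3.141, -0.004, 0.44]
force: [0.8, 0.0, -0.2]
grip_width: 0.0001
```

```bash
python3 - <<'E'
from h import *
tot=[]
for i in range(6):
    f=grab_frame('scene');s=observe();print(s['clock'],s['position'],s['force'])
    a=cv2.resize(f['frame'][130:230,310:420,::-1],None,fx=2.4,fy=2.4,interpolation=cv2.INTER_CUBIC);tot.append(a)
cv2.imwrite('pics/f1.png',np.vstack([np.hstack(tot[:3]),np.hstack(tot[3:])]))
E
```

```text
6.975 [0.5473771  0.13838351 0.19950479] [-0.19587563  0.02563992  1.40058704]
7.025 [0.54693959 0.13805505 0.19801707] [ 0.9440336  -0.12585774 -0.91464011]
7.075 [0.54650145 0.13767608 0.19695433] [-0.80223856 -0.55173462 -0.57353684]
7.125 [0.54619475 0.13741579 0.19635376] [-0.7773567  -0.32774618 -0.54984093]
7.175 [0.54603025 0.13726427 0.19609305] [-0.11300745  0.36679414 -0.34320643]
7.225 [0.54603331 0.13721525 0.19610077] [-0.51497729 -0.50132579  0.7721033 ]
```

View pics/f1.png

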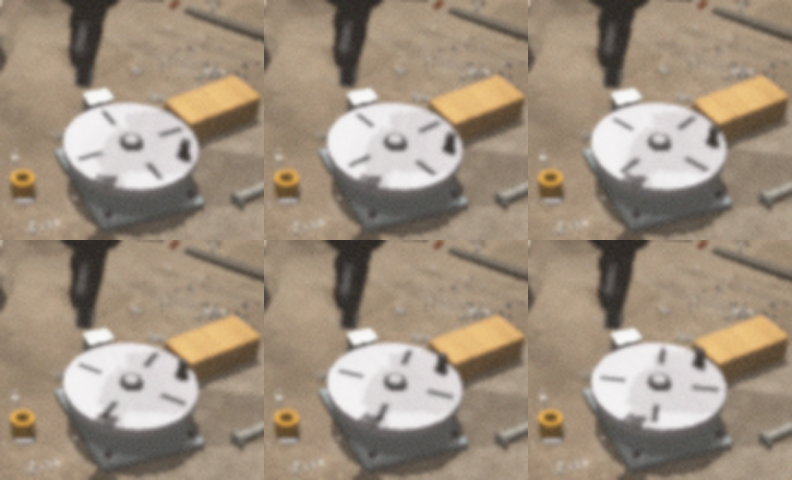

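{"fn": "move_arm", "kwargs": {
  "motion": [
    [[-15, -40, 0], [0, 0, 0]],
    [[-32, -80, 0], [0, 0, 0]],
    [[-45, -110, 0], [0, 0, 0]],
    [[-47, -114, -10], [0, 0, 0]],
    [[-47, -114, -45], [0, 0, 0]],
    [[-47, -114, -80], [0, 0, 0]],
    [[-47, -114, -105], [0, 0, 0]],
    [[-47, -114, -110], [0, 0, 0]],
    [[-47, -114, -110], [0, 0, 0]]
  ]
}}

```text
clock: 8.35
position: [0.4996, 0.0236, 0.0872]
tool_rot: [-3.141, 0.0, 0.439]
force: [1.1, 0.0, -0.3]
grip_width: 0.0001
```

```bash
python3 - <<'E'
from h import *
tot=[]
for i in range(6):
    f=grab_frame('scene');s=observe();print(s['clock'],s['position'],s['force'])
    a=cv2.resize(f['frame'][130:230,310:420,::-1],None,fx=2.4,fy=2.4,interpolation=cv2.INTER_CUBIC);tot.append(a)
cv2.imwrite('pics/f2.png',np.vstack([np.hstack(tot[:3]),np.hstack(tot[3:])]))
u=proj(f,s['position']);print(u)
E
```

```text
8.4 [0.49987936 0.02356541 0.08774351] [0.24112354 0.29861321 0.01180092]
8.45 [0.50000281 0.02346149 0.08802292] [ 0.52082893 -0.25125388 -0.16158892]
8.5 [0.50004381 0.02335639 0.0881133 ] [ 0.01184688  0.43598452 -0.3174072 ]
8.55 [0.50000778 0.02330051 0.08810603] [-0.68988182 -0.20827513  0.2962061 ]
8.6 [0.49991915 0.02326578 0.08800299] [-0.70992123  0.79296768  0.65884194]
8.65 [0.49986679 0.02320521 0.08789378] [0.98491209 0.09984986 0.58546098]
[375.6759782  182.79893829]
```

View pics/f2.png

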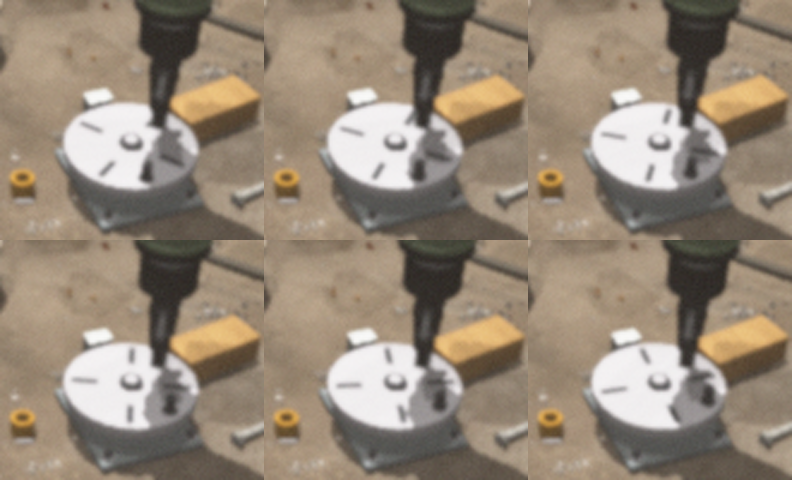

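```bash
cat >> h.py <<'E'
C=np.array([.5235,.0517])
TH=np.deg2rad(np.arange(0,360,1.0))
def score(f):
    g=cv2.GaussianBlur(f['frame'].min(2).astype(np.float32),(0,0),0.7)
    T=np.linalg.inv(np.array(f['T']));K=np.array([[f['fx'],0,f['cx']],[0,f['fy'],f['cy']],[0,0,1]])
    def samp(r,off,z):
        P=np.c_[C[0]+r*np.cos(TH+off),C[1]+r*np.sin(TH+off),np.full(len(TH),z)]
        q=P@T[:3,:3].T+T[:3,3]
        u=cv2.projectPoints(q,np.zeros(3),np.zeros(3),K,np.array(f['dist'],float))[0][:,0].astype(np.float32)
        return cv2.remap(g,u[:,0:1],u[:,1:2],cv2.INTER_LINEAR)[:,0]
    pin=np.mean([samp(.072,0,z) for z in(.072,.078,.084,.089)],0)
    ref=np.mean([samp(.072,o,.066) for o in(-.4,.4)],0)
    sl=[]
    for k in range(4):
        o=np.pi/4+k*np.pi/2
        s=np.mean([samp(r,o,.066) for r in(.044,.05,.056)],0)
        b=np.mean([samp(r,o+d,.066) for r in(.044,.05,.056) for d in(-.25,.25)],0)
        sl.append(np.clip(b-s,-20,80))
    return np.clip(150-pin,0,110)+np.mean(sl,0)*1.5
def track(cam,n):
    out=[]
    for i in range(n):
        c0=observe()['clock']; f=grab_frame(cam); sc=score(f); k=int(sc.argmax())
        y0,y1,y2=sc[k-1],sc[k],sc[(k+1)%360]; d=(y0-y2)/(2*(y0-2*y1+y2)+1e-9)
        out.append((c0,k+np.clip(d,-1,1),sc.max()))
    return np.array(out),f
E
python3 - <<'E'
from h import *
t,f=track('scene',12);print(np.round(t,2))
a,b=cv2.imread('pics/scene0.png'),0
g=dict(f);g['frame']=a[:,:,::-1];s=score(g);print('start',s.argmax(),s.max())
ft=grab_frame('top');g=dict(ft);g['frame']=cv2.imread('pics/top0.png')[:,:,::-1];s=score(g);print('start top',s.argmax(),s.max())
E
```

```text
[[  8.65 193.95 150.41]
 [  8.7  202.15 140.93]
 [  8.75 213.96 133.69]
 [  8.8  222.03 142.21]
 [  8.85 230.5  137.75]
 [  8.9  240.63 141.65]
 [  8.95 250.07 150.4 ]
 [  9.   259.12 145.14]
 [  9.05 268.21 154.49]
 [  9.1  276.41 150.92]
 [  9.15 283.95 154.75]
 [  9.2  293.7  126.54]]
start 344 130.01593
start top 343 139.07874
```

{"fn": "move_arm", "kwargs": {
  "motion": [
    [[0, 0, 0], [0, 0, 0]],
    [[0, 0, 0], [0, 0, 0]],
    [[0, 0, 0], [0, 0, 0]],
    [[0, 0, 0], [0, 0, 0]],
    [[0, 0, 0], [0, 0, 0]],
    [[0, 0, 0], [0, 0, 0]],
    [[0, 0, 0], [0, 0, 0]],
    [[0, 0, 0], [0, 0, 0]],
    [[0, 0, 0], [0, 0, 0]],
    [[0, 0, 0], [0, 0, 0]],
    [[0, 0, 0], [0, 0, 0]],
    [[0, 0, 0], [0, 0, 0]]
  ]
}}

```text
clock: 10.8
position: [0.4995, 0.0233, 0.0873]
tool_rot: [-3.142, -0.0, 0.439]
force: [-0.8, 0.2, 0.4]
grip_width: 0.0
```

{"fn": "move_arm", "kwargs": {
  "motion": [
    [[0, 0, 0], [0, 0, 0]],
    [[0, 0, 0], [0, 0, 0]],
    [[0, 0, 0], [0, 0, 0]],
    [[0, 0, 0], [0, 0, 0]],
    [[0, 0, 0], [0, 0, 0]],
    [[0, 0, 0], [0, 0, 0]],
    [[0, 0, 0], [0, 0, 0]],
    [[0, 0, 0], [0, 0, 0]],
    [[0, 0, 0], [0, 0, 0]],
    [[0, 0, 0], [0, 0, 0]],
    [[0, 0, 0], [0, 0, 0]],
    [[0, 0, 0], [0, 0, 0]]
  ]
}}

```text
clock: 12.3
position: [0.4995, 0.0232, 0.0873]
tool_rot: [-3.142, 0.0, 0.439]
force: [-0.6, 0.5, -0.7]
grip_width: -0.0
```

```bash
python3 - <<'E'
from h import *
t,f=track('scene',14);print(np.round(t,2))
E
```

```text
[[ 12.3   26.77 113.44]
 [ 12.35  33.67 112.8 ]
 [ 12.4   39.39 121.73]
 [ 12.45  43.94 121.46]
 [ 12.5   49.81 109.19]
 [ 12.55  55.39 110.16]
 [ 12.6   61.27 115.07]
 [ 12.65  67.18 116.62]
 [ 12.7   73.36 115.98]
 [ 12.75  78.1  114.84]
 [ 12.8  264.96 142.9 ]
 [ 12.85 269.87 153.27]
 [ 12.9  274.12 145.64]
 [ 12.95 101.18 124.9 ]]
```

{"fn": "move_arm", "kwargs": {
  "motion": [
    [[0, 0, -4], [0, 0, 0]],
    [[0, 0, -8], [0, 0, 0]],
    [[0, 0, -11], [0, 0, 0]],
    [[0, 0, -13], [0, 0, 0]],
    [[0, 0, -13], [0, 0, 0]],
    [[0, 0, -13], [0, 0, 0]],
    [[0, 0, -13], [0, 0, 0]],
    [[0, 0, -13], [0, 0, 0]],
    [[0, 0, -13], [0, 0, 0]],
    [[0, 0, -13], [0, 0, 0]],
    [[0, 0, -13], [0, 0, 0]],
    [[0, 0, -13], [0, 0, 0]]
  ]
}}

```text
clock: 14.5
position: [0.4995, 0.0232, 0.0743]
tool_rot: [-3.142, 0.0, 0.439]
force: [-0.0, 1.1, -0.2]
grip_width: -0.0001
```

```bash
python3 - <<'E'
from h import *
t,f=track('scene',4);print(np.round(t,2))
s=observe();print(s['position'],s['force'])
cv2.imwrite('pics/s6.png',f['frame'][:,:,::-1])
a=cv2.resize(cv2.imread('pics/s6.png')[130:230,310:420],None,fx=6,fy=6,interpolation=cv2.INTER_CUBIC)
cv2.imwrite('pics/s6c.png',a)
E
```

```text
[[ 14.5  257.79 152.8 ]
 [ 14.55 261.62 148.69]
 [ 14.6  265.82 144.67]
 [ 14.65 271.4  138.46]]
[0.49952647 0.02321163 0.074296  ] [-0.04039648 -0.11049501  0.12608257]
```

View pics/s6c.png

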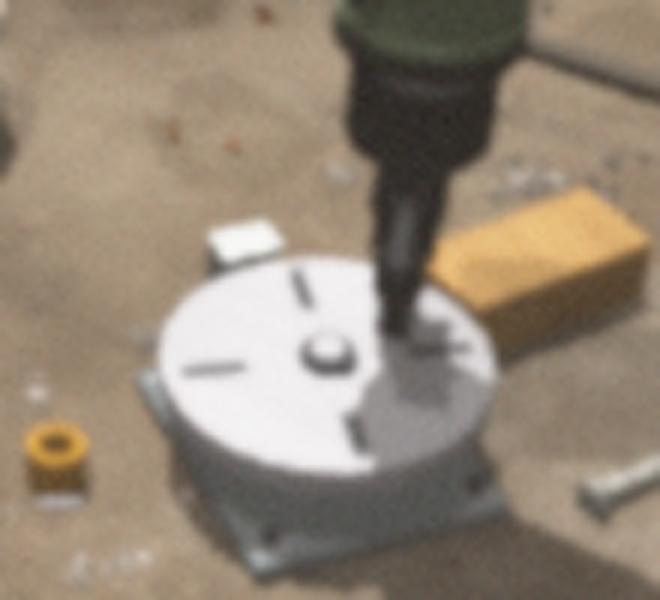

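{"fn": "move_arm", "kwargs": {
  "motion": [
    [[0, 0, 0], [0, 0, 0]],
    [[0, 0, 0], [0, 0, 0]],
    [[0, 0, 0], [0, 0, 0]],
    [[0, 0, 0], [0, 0, 0]],
    [[0, 0, 0], [0, 0, 0]],
    [[0, 0, 0], [0, 0, 0]],
    [[0, 0, 0], [0, 0, 0]],
    [[0, 0, 0], [0, 0, 0]],
    [[0, 0, 0], [0, 0, 0]],
    [[0, 0, 0], [0, 0, 0]],
    [[0, 0, 0], [0, 0, 0]],
    [[0, 0, 0], [0, 0, 0]]
  ]
}}

```text
clock: 16.2
position: [0.4995, 0.0232, 0.0743]
tool_rot: [-3.142, -0.0, 0.439]
force: [0.6, -0.4, -0.2]
grip_width: -0.0002
```

{"fn": "move_arm", "kwargs": {
  "motion": [
    [[0, 0, 0], [0, 0, 0]],
    [[0, 0, 0], [0, 0, 0]],
    [[0, 0, 0], [0, 0, 0]],
    [[0, 0, 0], [0, 0, 0]],
    [[0, 0, 0], [0, 0, 0]],
    [[0, 0, 0], [0, 0, 0]],
    [[0, 0, 0], [0, 0, 0]],
    [[0, 0, 0], [0, 0, 0]],
    [[0, 0, 0], [0, 0, 0]],
    [[0, 0, 0], [0, 0, 0]],
    [[0, 0, 0], [0, 0, 0]],
    [[0, 0, 0], [0, 0, 0]]
  ]
}}

```text
clock: 17.7
position: [0.4995, 0.0232, 0.0743]
tool_rot: [-3.142, 0.0, 0.439]
force: [-0.7, 0.4, 0.4]
grip_width: -0.0
```

{"fn": "move_arm", "kwargs": {
  "motion": [
    [[0, 0, 0], [0, 0, 0]],
    [[0, 0, 0], [0, 0, 0]],
    [[0, 0, 0], [0, 0, 0]],
    [[0, 0, 0], [0, 0, 0]],
    [[0, 0, 0], [0, 0, 0]],
    [[0, 0, 0], [0, 0, 0]],
    [[0, 0, 0], [0, 0, 0]],
    [[0, 0, 0], [0, 0, 0]],
    [[0, 0, 0], [0, 0, 0]],
    [[0, 0, 0], [0, 0, 0]],
    [[0, 0, 0], [0, 0, 0]],
    [[0, 0, 0], [0, 0, 0]]
  ]
}}

```text
clock: 19.2
position: [0.4995, 0.0232, 0.0743]
tool_rot: [-3.142, 0.0, 0.439]
force: [1.1, -0.8, -0.1]
grip_width: 0.0
```

```bash
python3 - <<'E'
from h import *
t,f=track('scene',12);print(np.round(t,2))
print(observe()['position'])
E
```

```text
[[ 19.2  222.59 134.12]
 [ 19.25 225.11 127.8 ]
 [ 19.3  227.61 130.27]
 [ 19.35 230.64 127.56]
 [ 19.4  233.9  125.65]
 [ 19.45 236.31 125.92]
 [ 19.5  239.26 127.33]
 [ 19.55 241.57 135.34]
 [ 19.6  244.55 142.93]
 [ 19.65 246.71 149.24]
 [ 19.7  249.62 153.7 ]
 [ 19.75 252.   154.89]]
[0.49950585 0.02320623 0.07428876]
```

{"fn": "move_arm", "kwargs": {
  "motion": [
    [[0, 0, 0], [0, 0, 0]],
    [[0, 0, 0], [0, 0, 0]],
    [[0, 0, 0], [0, 0, 0]],
    [[0, 0, 0], [0, 0, 0]],
    [[0, 0, 0], [0, 0, 0]],
    [[0, 0, 0], [0, 0, 0]]
  ]
}}

```text
clock: 20.55
position: [0.4995, 0.0232, 0.0743]
tool_rot: [-3.142, -0.0, 0.439]
force: [0.8, -0.4, 0.1]
grip_width: -0.0
```

```bash
python3 - <<'E'
from h import *
t,f=track('scene',3);print(np.round(t,2))
E
```

```text
[[ 20.55 286.1  143.64]
 [ 20.6  289.23 137.31]
 [ 20.65 292.16 129.14]]
```

{"fn": "move_arm", "kwargs": {
  "motion": [
    [[0, 0, 0], [0, 0, 0]],
    [[0, 0, 0], [0, 0, 0]],
    [[0, 0, -5], [0, 0, 0]],
    [[0, 0, -10], [0, 0, 0]],
    [[0, 0, -13], [0, 0, 0]],
    [[0, 0, -13], [0, 0, 0]]
  ]
}}

```text
clock: 21.45
position: [0.4995, 0.0231, 0.0611]
tool_rot: [3.142, 0.0, 0.439]
force: [-1.8, -1.1, 5.5]
grip_width: -0.0002
```

```bash
python3 - <<'E'
from h import *
t,f=track('scene',4);print(np.round(t,2))
s=observe();print(s['position'],s['force'])
E
```

```text
[[ 21.45 316.58 122.52]
 [ 21.5  316.61 123.81]
 [ 21.55 316.57 125.14]
 [ 21.6  316.62 125.66]]
[0.49949172 0.02311766 0.06135323] [-1.01945978 -0.87489364  6.38497973]
```

```bash
python3 - <<'E'
from h import *
for c in('scene','top'):
    f=shot(c,c+'7.png'); sc=score(f);print(c,sc.argmax(),sc.max())
    x,y,w,h=(320,135,90,75) if c=='scene' else (315,180,90,75)
    a=cv2.resize(cv2.imread(f'pics/{c}7.png')[y:y+h,x:x+w],None,fx=8,fy=8,interpolation=cv2.INTER_CUBIC)
    for z0,(r,ang) in((.068,(.098,0)),(.068,(.123,0)),):
      for a0 in(-33.5,):
        for yy in(-.018,.018):
          t=np.deg2rad(a0);p=[C[0]+r*np.cos(t)-yy*np.sin(t),C[1]+r*np.sin(t)+yy*np.cos(t),z0]
          u=proj(f,np.array(p));cv2.drawMarker(a,(int((u[0]-x+.5)*8),int((u[1]-y+.5)*8)),(0,0,255),0,12,1)
    t=np.deg2rad(316.6);p=[C[0]+.072*np.cos(t),C[1]+.072*np.sin(t),.088]
    u=proj(f,np.array(p));cv2.drawMarker(a,(int((u[0]-x+.5)*8),int((u[1]-y+.5)*8)),(0,255,0),0,12,1)
    cv2.imwrite(f'pics/{c}7c.png',a)
E
```

```text
scene 317 125.644646
top 227 118.05998
```

View pics/scene7c.png

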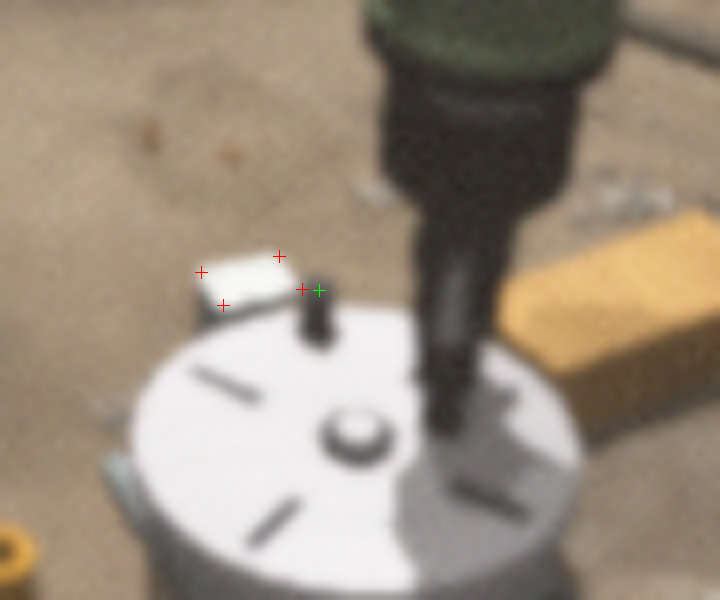

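View pics/top7c.png

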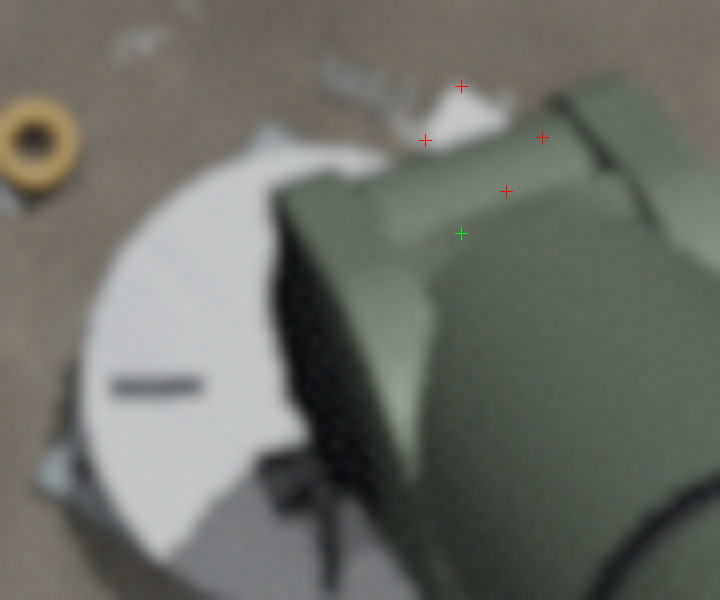

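```bash
python3 - <<'E'
from h import *
from scipy.optimize import minimize
# render-match of plate top rectangle: contrast inside vs ring outside
for c in('scene','top'):
    f=grab_frame(c); im=cv2.imread(f'pics/{c}0.png').min(2)
    T=np.linalg.inv(np.array(f['T']))
    S=8;x,y,w,h=(340,155,30,30) if c=='scene' else (360,182,30,30)
    if c=='scene': g=im
    big=cv2.resize(im[y:y+h,x:x+w],None,fx=S,fy=S,interpolation=cv2.INTER_LINEAR).astype(float)
    best=[]
    for ang in np.arange(-40,-27,.5):
      for dr in np.arange(-.004,.0041,.001):
        t=np.deg2rad(ang);P=[]
        for r,yy in((.098,-.018),(.098,.018),(.123,.018),(.123,-.018)):
          P.append(proj(f,np.array([C[0]+(r+dr)*np.cos(t)-yy*np.sin(t),C[1]+(r+dr)*np.sin(t)+yy*np.cos(t),.068])))
        P=((np.array(P)-[x,y]+.5)*S)
        m=np.zeros(big.shape,np.uint8);cv2.fillConvexPoly(m,np.round(P).astype(np.int32),1)
        o=cv2.dilate(m,np.ones((3*S,3*S)))-m
        best.append((big[m>0].mean()-(np.minimum(big,190)[o>0]).mean(),ang,dr))
    best.sort(reverse=True);print(c,best[:5])
E
```

```text
scene [(np.float64(77.17095776276699), np.float64(-32.5), np.float64(0.002)), (np.float64(77.12646704326218), np.float64(-32.5), np.float64(0.003)), (np.float64(77.09116686040787), np.float64(-32.0), np.float64(0.002)), (np.float64(76.82018776178742), np.float64(-32.0), np.float64(0.003)), (np.float64(76.76844395876105), np.float64(-33.0), np.float64(0.002))]
top [(np.float64(62.13049568146576), np.float64(-32.5), np.float64(0.0)), (np.float64(61.533271662041315), np.float64(-32.5), np.float64(-0.001)), (np.float64(61.49808852585515), np.float64(-33.0), np.float64(0.0)), (np.float64(61.44133924761944), np.float64(-32.0), np.float64(0.0)), (np.float64(61.252835222078005), np.float64(-33.0), np.float64(-0.001))]
```

{"fn": "move_arm", "kwargs": {
  "motion": [
    [[0, 0, -1], [0, 0, 0]],
    [[0, 0, -2], [0, 0, 0]],
    [[1, -1, -2], [0, 0, 0]],
    [[2, -2, -2], [0, 0, 0]],
    [[3, -2.5, -2], [0, 0, 0]],
    [[4, -3, -2], [0, 0, 0]],
    [[5, -3.5, -2], [0, 0, 0]],
    [[6, -4, -2], [0, 0, 0]],
    [[6, -4, -2], [0, 0, 0]],
    [[6, -4, -2], [0, 0, 0]]
  ]
}}

```text
clock: 23.1
position: [0.5058, 0.0192, 0.0595]
tool_rot: [3.141, -0.001, 0.439]
force: [-0.1, -0.2, 6.5]
grip_width: 0.0001
```

```bash
python3 - <<'E'
from h import *
t,f=track('scene',3);print(np.round(t,2))
s=observe();print(s['position'],s['force'])
E
```

```text
[[ 23.1  281.89  96.87]
 [ 23.15 281.88  96.88]
 [ 23.2  281.9   95.9 ]]
[0.50583647 0.01924135 0.05955781] [-0.83243033  0.22093927  7.14166939]
```

```bash
python3 - <<'E'
from h import *
f=shot('scene','s8.png'); sc=score(f); i=np.argsort(-sc)[:12];print(i,sc[i]); print(sc[300:345].round())
cv2.imwrite('pics/s8c.png',cv2.resize(cv2.imread('pics/s8.png')[135:210,320:410],None,fx=8,fy=8,interpolation=cv2.INTER_CUBIC))
E
```

```text
[282 281 283 328 280 329 279 327 284 278 330 326] [96.32936  95.06089  93.872185 93.80856  92.79456  90.73542  89.4666
 89.37373  87.981865 85.01424  84.370895 83.877495]
[  3.   4.   4.   5.   5.   5.   4.   4.   2.   1.  -1.  -2.  -3.  -3.
  -3.  -2.  -1.   2.   5.   9.  14.  25.  38.  51.  64.  76.  84.  89.
  94.  91.  84.  77.  65.  53.  41.  26.  11.  -3.  -8. -12. -16. -18.
 -20. -21. -22.]
```

View pics/s8c.png

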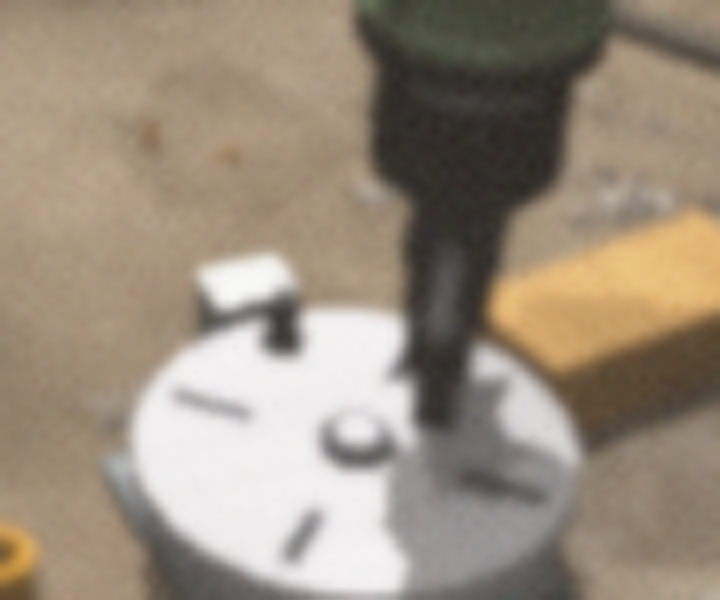

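```bash
python3 - <<'E'
from h import *
s=observe();print(s['clock'],s['force']);print(job_done())
E
```

```text
23.3 [-0.52065495 -0.41157578  7.66432425]
the job is handed in; nothing more can be done
None
```

I flicked the faceplate by its drive pin with the shut fingers and let it run untouched for about 14 s. I then braked it with a fingertip and handed in at 23.3 s, still pressing it down with about 7 N.

- **Spin:** the first pictures after the flick showed about 5 rad/s. It was still turning at 183°/s two seconds later.
- **Stop:** the brake stopped it about 11° short of the park plate's centre line. That was inside the plate's width with only about 4 mm to spare.
- **Correction:** keeping the finger pressed, I dragged the disc round slowly. The pin then measured 328° against the plate's 327.5°, so within about 1 mm sideways, and it was not moving.
- **Not gripped or disturbed:** the jaws stayed shut, so nothing was gripped. The loose things were not approached.

Some checks disagreed:

- **Fingertip position:** the tips stand about level with the TCP, not 25 mm ahead as stated. I went by the pictures and the contact force.
- **Pin tracker:** its best score in the last picture was a false 282°. The 328° peak scored almost as high, and the picture shows the pin there, across from the plate.
- **Top camera:** the arm hid the pin from it after the stop. The final angle rests on the scene camera alone.

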